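# Dress two bracelet stands to match their testers

## Robot

A 7-joint arm with a two-finger parallel gripper is mounted at the origin on a cart in front of the work surface, level with it; the furniture and walls round the work are solid. World frame = base frame: x ahead of the robot, y to its left, z up, the work surface at z = 0. Lengths are in m, angles in rad, forces in N, time in s.
With the tool pointing down it reaches from about 0.425 to 0.975 m from the base axis. Payload 16.7 kg.
Tool frame: the origin (TCP) lies midway between the tips of the shut fingers; the grasp point (between the pads) lies 19 mm behind it; z points along the fingers, y is the line along which they close (so a half turn about z gives the same grasp; the last joint's range is limited). The gripper opens to 85 mm and grips with 20 to 120 N. Pads are 22 mm wide; open, the fingers measure 114 mm over their backs; the gripper's body (76 mm by 85 mm) begins 54 mm behind the grasp point. The pads swing forward as they close: fully open they stand 13 mm farther back than shut.
Start: joints at [1.173, 0.426, 0.074, 1.606, -0.034, 1.111, -0.067], TCP at [0.166, -0.654, 0.231] pointing down, gripper open.
Joint ranges: [-2.85, 2.85], [-0.5, 2.14], [-1.23, 1.37], [0.21, 2.46], [-1.02, 4.16], [0.16, 2.05], [-2.73, 2.73]. Speed limits (rad/s): [1.89, 1.89, 2.39, 2.39, 3.01, 3.01, 3.01].

## Interface

Orientations are given as a unit quaternion [x, y, z, w].
In Python, from cell import * gives the robot as it stands.
- The arm moves only by the tool carry_out, never from a script. Its argument "targets" is text: rows parted by semicolons, each of 5 numbers parted by spaces: the finger opening in mm, from 0 to 85.4, then the shift along the world's x, y, z in mm, then the turn about the world's z in rad. A call has 1 to 12 rows; each row shifts and turns the commanded pose from where the row before left it; what a row does not reach is not made up. A row lasts 1/12 s, in which the tool goes at most 41.7 mm and 7.16 degrees, less where a joint would pass 70% of its speed; a pose out of reach is approached as far as the arm can. A call with a gripper value outside its range is refused whole. The fingers move at their own pace and stop on an object; the grip force is fixed at half the most. Time passes only in rows, so rows that do not move let the fingers close. It gives the time, the measured TCP pose, the force, the opening and the grip force at its end, in the units of the state.
- get_state(): the state, without advancing time (a new reading comes with each control period).
- get_image(name): name is "scene" or "top" or "wrist"; returns the picture (480x640x3 uint8, blue, green, red); there is no depth.
- camera_model(name): a dict with "fx", "fy", "cx", "cy" (pixels), "rvec" (rotation vector, rad) and "tvec" (3), from world to camera coordinates, as OpenCV has them; the wrist camera has in their place "mount" (4x4, takes a point from camera to tool coordinates, whose origin is the TCP and whose axes are the flange's). Camera axes: x right, y down, z forward; pixel columns grow to the right and rows downward; lengths in m; the calibration is good to about 2 mm. A picture is of the moment at which its call begins: read the wrist's pose just before it. camera_model takes no time and is no camera call.
- close_job(): hands the job in; it is judged then, once.
The state is a dict: "time": time; "q": joint angles; "qvel": joint speeds; "joint_torque": joint torques, N m; "eef_pos": TCP position; "ee_rot": TCP orientation; "force": force on the tool from outside, world axes, zero at the start; "wrist_torque": the same for the moment, N m; "grip_width": opening from 0.0 (shut) to 1.0 (fully open); "grip_force": force on a finger pad.
Only numpy, scipy, OpenCV 4.12 (cv2) and the standard library are available. Lean on these libraries where they do the work, as an engineer would, in place of code of your own. Each camera call takes 0.05 s, during which the arm holds its last target. There are 200 camera calls.

## Task

Dress the two bracelet stands: on each post put one of the two tall cream bracelets first, right down on the foot, and then on top of it the grey bracelet of the same make as the tester lying beside that stand - flat straight tiles with tiles, dark pointed ovals with dark pointed ovals. Both bracelets must lie flat round the post; leave the testers, the red ring box and the white dish where they are (the bracelets on the cloth at the back are not part of this).

Things in the scene. Friction and masses are not known exactly. Their poses are not given: they have to be found in the camera images.
- cream_1: One of the four bracelets to be moved, a stiff open ring lying flat; origin at the centre of its underside, z up along the ring's axis (yaw does not matter); starts on the bare table in the front half, near the robot, not among the bracelets on the cloth at the back. Cream shell sticks, ragged top edge up to 30 mm high (a bracelet set on it rests 28 mm above its underside). Outer diameter 59 mm, hole at least 38 mm wide. May go on either stand.
- cream_2: One of the four bracelets to be moved, a stiff open ring lying flat; origin at the centre of its underside, z up along the ring's axis (yaw does not matter); starts on the bare table in the front half, near the robot, not among the bracelets on the cloth at the back. Cream shell sticks, ragged top edge up to 32 mm high (a bracelet set on it rests 30 mm above its underside). Outer diameter 60 mm, hole at least 38 mm wide. May go on either stand.
- tile: One of the four bracelets to be moved, a stiff open ring lying flat; origin at the centre of its underside, z up along the ring's axis (yaw does not matter); starts on the bare table in the front half, near the robot, not among the bracelets on the cloth at the back. Two rows of flat straight-edged tiles, light grey with some pinkish and dark ones. Outer diameter 63 mm, 20 mm high, hole at least 42 mm wide. Goes on the stand that has the tile tester beside it.
- oval: One of the four bracelets to be moved, a stiff open ring lying flat; origin at the centre of its underside, z up along the ring's axis (yaw does not matter); starts on the bare table in the front half, near the robot, not among the bracelets on the cloth at the back. Pointed oval beads set upright, dark grey to black. Outer diameter 62 mm, 20 mm high, hole at least 40 mm wide. Goes on the stand that has the oval tester beside it.
- tester_tile: Tester (sample), to be left alone: a bracelet of flat straight-edged tiles, light grey and pinkish, outer diameter 62 mm, 20 mm high, lying on the table close beside one of the stands, on its outer side (away from the green mat), its centre about 112 mm from that stand's. Origin at the centre of its underside. It belongs to the nearest stand.
- tester_oval: Tester (sample), to be left alone: a bracelet of pointed oval beads, dark grey to black, outer diameter 61 mm, 14 mm high, lying on the table close beside the other stand, on its outer side (away from the green mat), its centre about 112 mm from that stand's. Origin at the centre of its underside. It belongs to the nearest stand.
- stand_a: Fixed bracelet stand, one of two alike: a dark wood foot 80 mm across and 8 mm thick, with a grey upright post of 28 mm diameter and round head in its middle. Top of the post 64.5 mm above the table. Origin at the centre of the underside. The stand on the robot's left.
- stand_b: Fixed bracelet stand, one of two alike: a dark wood foot 80 mm across and 8 mm thick, with a grey upright post of 28 mm diameter and round head in its middle. Top of the post 64.5 mm above the table. Origin at the centre of the underside. The stand on the robot's right.
- red_box: Closed dark red ring box, 55 x 52 mm, 45 mm high, standing on the green mat (top 4.5 mm above the table), bystander; origin at the centre of its underside.
- glass_dish: Small round white dish, 82 mm across, 22 mm high, standing on the green mat (top 4.5 mm above the table), bystander; origin at the centre of its underside.
Things that resemble listed ones, but are neither listed nor needed, are in the scene too. What is shaped like the cream_2 but orange is not meant.

How it is judged:
At the end, for the whole second after the job is handed in: On each post a cream bracelet lies on the foot (underside within 6 mm of it) and on it the grey bracelet of the make of the tester beside that stand (underside 22 to 40 mm above the foot); each is within 12 mm of the post's axis, tilted less than 0.15 rad, released and at rest ((((horizontal distance between cream_1 and stand_a below 0.012 m and z of cream_1 in the frame of stand_a between 0.004 and 0.014 m) and (horizontal distance between cream_2 and stand_b below 0.012 m and z of cream_2 in the frame of stand_b between 0.004 and 0.014 m)) or ((horizontal distance between cream_2 and stand_a below 0.012 m and z of cream_2 in the frame of stand_a between 0.004 and 0.014 m) and (horizontal distance between cream_1 and stand_b below 0.012 m and z of cream_1 in the frame of stand_b between 0.004 and 0.014 m))) and ((horizontal distance between tester_tile and stand_a below 0.16 m and horizontal distance between tester_oval and stand_b below 0.16 m and (horizontal distance between tile and stand_a below 0.012 m and z of tile in the frame of stand_a between 0.03 and 0.048 m) and (horizontal distance between oval and stand_b below 0.012 m and z of oval in the frame of stand_b between 0.03 and 0.048 m)) or (horizontal distance between tester_oval and stand_a below 0.16 m and horizontal distance between tester_tile and stand_b below 0.16 m and (horizontal distance between oval and stand_a below 0.012 m and z of oval in the frame of stand_a between 0.03 and 0.048 m) and (horizontal distance between tile and stand_b below 0.012 m and z of tile in the frame of stand_b between 0.03 and 0.048 m))) and angle between each of cream_1, cream_2, tile, oval's own z axis and vertical below 0.15 rad and linear speed of each of cream_1, cream_2, tile, oval below 0.02 m/s); the robot touches nothing.
It fails at once if the tile tester is pushed more than 20 mm from where it lay (distance of tester_tile from where it was at the start of the episode above 0.02 m).
It fails at once if the oval tester is pushed more than 20 mm from where it lay (distance of tester_oval from where it was at the start of the episode above 0.02 m).
It fails at once if the red box is pushed more than 20 mm from where it lay (distance of red_box from where it was at the start of the episode above 0.02 m).
It fails at once if the dish is pushed more than 20 mm from where it lay (distance of glass_dish from where it was at the start of the episode above 0.02 m).
It also fails if it takes over 112 s, if anything falls off the work surface, if the arm or the gripper's body presses on something with over 40 N, if the wrist force passes 120 N, or if a joint passes its speed limit or range.

## Working session

There is one attempt and no reset: what is moved stays moved. The work goes in short steps, Python scripts to look and compute and a tool call to move; the robot and the scene stay as the last step left them, time stands still between calls to the robot, and variables do not carry over. Pictures are saved under pics/ and viewed, at most 14 in all, crops included, and the job is handed in when it is done.

Besides the shell and the picture viewer there is one more tool, called after ">>>" as name(argument=value, ...) on one line, values as JSON. carry_out: Moves the arm, as the interface text tells. Its arguments: {"type":"object","properties":{"targets":{"type":"string"}},"required":["targets"]}

```bash
mkdir -p pics; python3 - <<'E'
from cell import *
import cv2
s=get_state();print(s['time'],s['eef_pos'],s['ee_rot'],s['grip_width'])
for n in('top','scene'):
    cv2.imwrite(f'pics/{n}0.png',get_image(n));print(n,camera_model(n))
print(camera_model('wrist'))
E
```

```text
0.0 [ 0.16543676 -0.6539834   0.23059448] [ 9.92337291e-01  1.23556800e-01 -1.29412652e-04 -6.34252585e-04] 1.0036921177191704
top {'fx': 508.6721479607881, 'fy': 508.6721479607881, 'cx': 320.6981602175738, 'cy': 238.2333387697619, 'rvec': array([ 2.09253241, -2.11841335,  0.23299326]), 'tvec': array([-0.00493877,  0.48362844,  1.1253496 ])}
scene {'fx': 475.235638656722, 'fy': 475.235638656722, 'cx': 312.7184365312298, 'cy': 242.11705334819845, 'rvec': array([ 0.60575347, -2.69244851,  1.1299892 ]), 'tvec': array([0.45811595, 0.15595603, 1.17733885])}
{'fx': 397.4451917998243, 'fy': 397.4451917998243, 'cx': 323.65433860648614, 'cy': 233.72561086164106, 'mount': array([[-5.29103519e-04, -9.64163402e-01, -2.65308603e-01,
         6.72002294e-02],
       [ 9.99999531e-01, -7.25480341e-04,  6.42189211e-04,
        -2.56864545e-04],
       [-8.11651510e-04, -2.65308139e-01,  9.64163333e-01,
        -1.43310770e-01],
       [ 0.00000000e+00,  0.00000000e+00,  0.00000000e+00,
         1.00000000e+00]])}
```

View pics/top0.png

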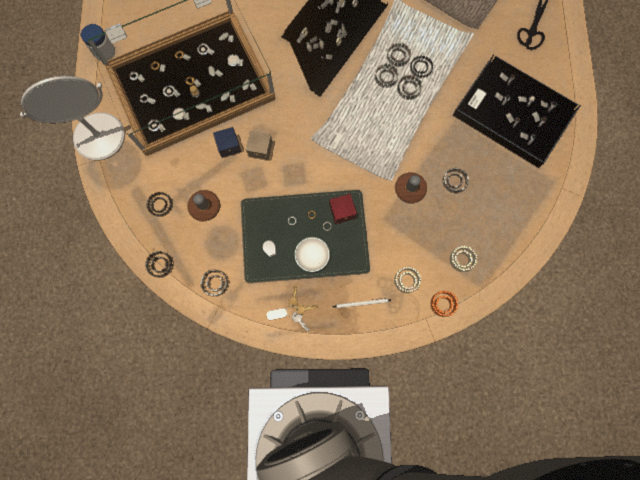

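View pics/scene0.png

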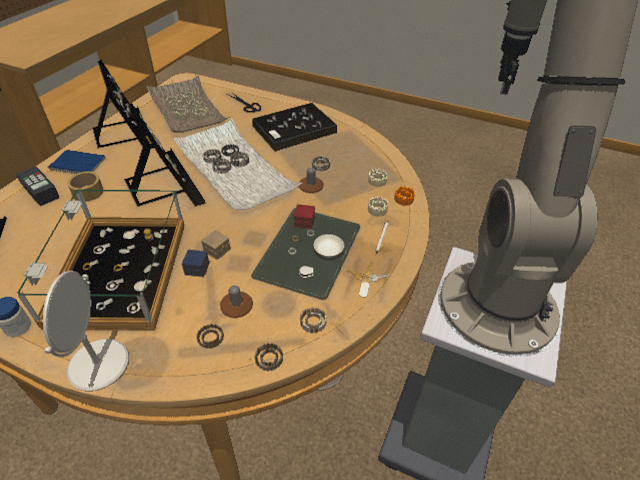

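The top view shows the left stand at (203,204) with its tester at (160,204), and the right stand at (411,187) with its tester at (456,181). Grey rings lie at (159,264) and (215,282), creams at (408,280) and (463,258), and the orange decoy at (444,303). Next I'll take enlarged crops.

```bash
python3 - <<'E'
import cv2,numpy as np
im=cv2.imread('pics/top0.png')
a=cv2.resize(im[170:310,130:250],None,fx=4,fy=4,interpolation=cv2.INTER_CUBIC)
b=cv2.resize(im[160:300,390:490],None,fx=4,fy=4,interpolation=cv2.INTER_CUBIC)
# 120*4=480+400 too wide -> 3.5x
o=np.hstack([a[:,:400],b]);cv2.imwrite('pics/c1.png',o)
E
```

```text
(no output)
```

View pics/c1.png

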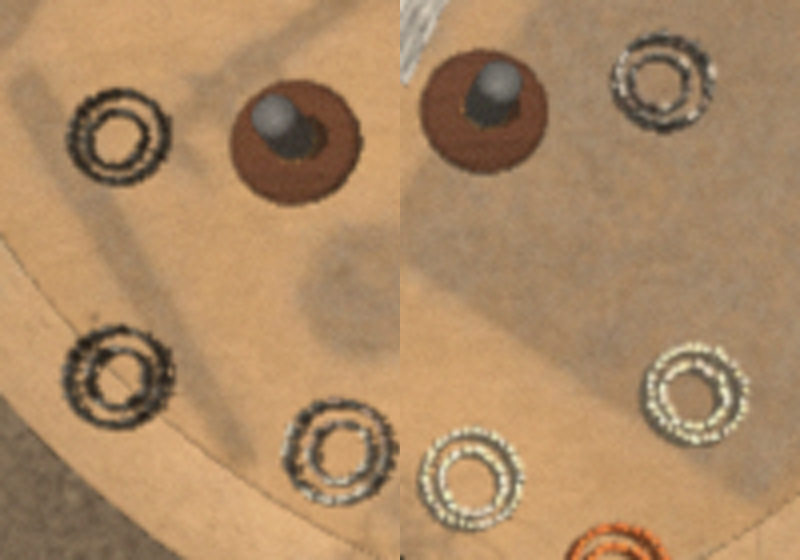

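The dark ring at (159,264) looks like the oval and the lighter one at (215,282) the tile. The dark tester is by stand A and the tile tester by stand B. Next I compute positions.

```bash
cat > h.py <<'E'
from cell import *
import cv2,numpy as np
from scipy.spatial.transform import Rotation as R
def cam(n,s=None):
    m=camera_model(n);K=np.array([[m['fx'],0,m['cx']],[0,m['fy'],m['cy']],[0,0,1]])
    if n!='wrist':
        r=cv2.Rodrigues(m['rvec'])[0];return K,r.T,-r.T@m['tvec']
    T=np.eye(4);T[:3,:3]=R.from_quat(s['ee_rot']).as_matrix();T[:3,3]=s['eef_pos'];T=T@m['mount'];return K,T[:3,:3],T[:3,3]
def ray(c,u,v,z):
    K,r,o=c;d=r@np.linalg.solve(K,[u,v,1]);return (o+d*(z-o[2])/d[2])
def proj(c,p):
    K,r,o=c;q=K@(r.T@(np.array(p)-o));return q[:2]/q[2]
def yaw(s): 
    y=R.from_quat(s['ee_rot']).as_matrix()[:,1];return np.arctan2(y[1],y[0])
E
python3 - <<'E'
from h import *
c=cam('top');print('cam',c[2])
P=dict(oval=(119,378,130,170,.010),tile=(341,452,130,170,.010),A=(296,142,130,170,.006),Ahead=(273,115,130,170,.053),tO=(119,137,130,170,.007),
B=(485,111,290,160,.006),Bhead=(502,80,290,160,.053),tT=(663,82,290,160,.01),crL=(472,479,290,160,.016),crR=(695,394,290,160,.016))
W={}
for k,(u,v,a,b,z) in P.items():
    W[k]=ray(c,(u+.5)/4-.5+a,(v+.5)/4-.5+b,z);print(k,(W[k]*1e3).round(1),'reach',np.hypot(*W[k][:2]).round(3))
print(np.linalg.norm((W['A']-W['tO'])[:2]),np.linalg.norm((W['B']-W['tT'])[:2]))
for n,u,v in(('box',344,208),('dish',312,254)):print(n,ray(c,u,v,.04 if n=='box' else .02))
s=get_state();print('yaw',yaw(s))
E
```

```text
cam [ 0.22651998 -0.00859182  1.20372234]
oval [434.9 373.4  10. ] reach 0.573
tile [389. 240.  10.] reach 0.457
A [580.7 274.7   6. ] reach 0.642
Ahead [583.6 277.7  53. ] reach 0.646
tO [585.  382.9   7. ] reach 0.699
B [ 619.9 -235.     6. ] reach 0.663
Bhead [ 623.7 -237.2   53. ] reach 0.667
tT [ 636. -345.   10.] reach 0.724
crL [ 390.3 -214.    16. ] reach 0.445
crR [ 439.4 -348.7   16. ] reach 0.561
0.1083098411059828 0.11112449234197996
box [ 0.55942165 -0.06716079  0.04      ]
dish [0.45298654 0.0101141  0.02      ]
yaw -1.3230746325861849
```

Distances to the testers (108 and 111 mm) agree with the stated 112 mm. Moving above the right cream.

>>> carry_out(targets="80 23 25 0 0;80 23 25 0 0;80 23 25 0 0;80 23 25 0 0;80 23 25 0 0;80 23 26 0 0;80 23 26 0 -0.04;80 23 26 0 -0.04;80 23 26 0 -0.04;80 23 26 0 -0.04;80 23 26 0 -0.04;80 21 25 0 -0.04")

```text
time: 1.1
eef_pos: [0.4405, -0.3466, 0.2312]
ee_rot: [1.0, 0.003, -0.0, -0.0]
force: [0.6, -0.1, -0.6]
grip_width: 0.941
grip_force: 0.0
```

```bash
python3 - <<'E'
from h import *
s=get_state();im=get_image('wrist');cv2.imwrite('pics/w1.png',im);c=cam('wrist',s)
print(s['time'],s['eef_pos'],yaw(s),s['grip_width'],s['force'])
print(proj(c,[.4394,-.3487,.016]),proj(c,s['eef_pos']-np.array([0,0,s['eef_pos'][2]])))
E
```

```text
1.1 [ 0.44053347 -0.3466085   0.23117463] -1.5646263378784302 0.9413256301344897 [ 0.55859943 -0.08553355 -0.62581944]
[326.01160542 201.79304231] [323.72052907 197.45796217]
```

View pics/w1.png

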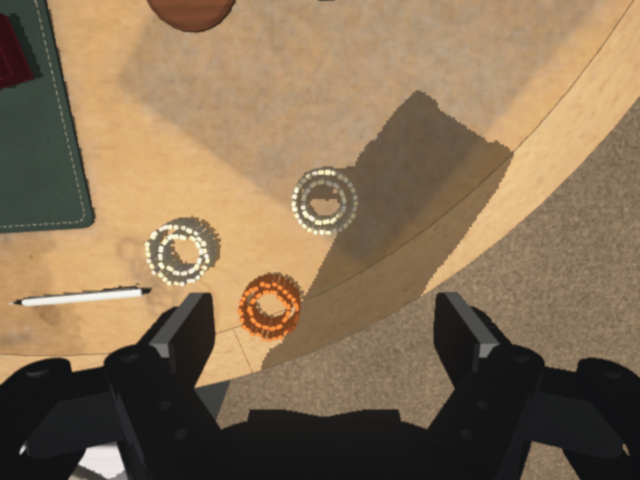

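The wrist view shows the right cream at about (325,200), against a prediction of (326,202), so the calibration holds. The other cream is at (180,251) and the orange at (270,306). Descending and grasping.

>>> carry_out(targets="80 -1 -2 -30 0;80 0 0 -35 0;80 0 0 -35 0;80 0 0 -35 0;80 0 0 -35 0;80 0 0 -30 0;80 0 0 -20 0;80 0 0 -10 0;80 0 0 0 0;50 0 0 0 0;50 0 0 0 0;50 0 0 0 0")

```text
time: 2.15
eef_pos: [0.4393, -0.351, 0.0031]
ee_rot: [1.0, 0.004, 0.001, 0.001]
force: [0.1, -0.2, 0.6]
grip_width: 0.685
grip_force: 64.1
```

>>> carry_out(targets="50 0 0 0 0;50 0 0 0 0;50 0 0 0 0")

```text
time: 2.4
eef_pos: [0.4394, -0.351, 0.003]
ee_rot: [1.0, 0.004, 0.001, 0.001]
force: [-1.5, 1.2, 10.2]
grip_width: 0.68
grip_force: 65.1
```

Width is 58 mm with a firm grip. Lifting and carrying toward stand B, stopping short to measure the post.

>>> carry_out(targets="50 0 0 20 0;50 0 0 25 0;50 0 0 30 0;50 0 15 30 0;50 10 20 10 0;50 15 20 0 0;50 15 20 0 0;50 15 20 0 0;50 15 10 0 0;50 10 10 0 0;50 0 0 0 0;50 0 0 0 0")

```text
time: 3.4
eef_pos: [0.5188, -0.2352, 0.1167]
ee_rot: [1.0, 0.004, 0.0, 0.0]
force: [-0.8, 0.5, -0.6]
grip_width: 0.684
grip_force: 64.5
```

```bash
python3 - <<'E'
from h import *
s=get_state();im=get_image('wrist');cv2.imwrite('pics/w2.png',im);c=cam('wrist',s)
print(s['time'],s['eef_pos'],yaw(s),s['grip_width'],s['force'])
for p in([.621,-.236,.008],[.621,-.236,.0645],[.621,-.236,.05]):print(proj(c,p))
print('ring',proj(c,s['eef_pos']+[0,0,.0]))
E
```

```text
3.4 [ 0.51878329 -0.2351838   0.11671855] -1.562138556739067 0.6836335134068684 [-0.78203814  0.53884633 -0.60150714]
[326.58473725  62.70375128]
[327.61208678  43.87600514]
[327.2931794   49.72046898]
ring [324.15228056 301.85553188]
```

View pics/w2.png

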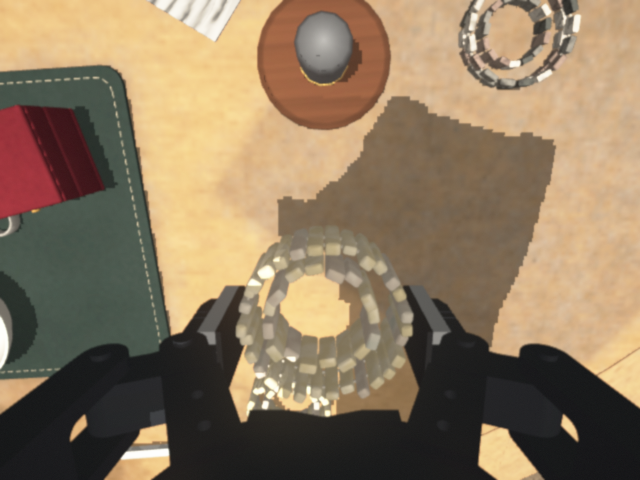

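The picture confirms a tile tester (515,30) by stand B. The foot is centred near (324,62) and the post head near (324,45). The held ring spans x 238–413, y 226–400. I'll check those extents against projected circles.

```bash
cat >> h.py <<'E'
def bbox(c,x,y,r,zs):
    t=np.linspace(0,2*np.pi,90)
    p=np.array([proj(c,[x+r*np.cos(a),y+r*np.sin(a),z]) for z in zs for a in t]);return np.r_[p.min(0),p.max(0)].round(0)
E
python3 - <<'E'
from h import *
s=get_state();c=cam('wrist',s);x,y,z=s['eef_pos']
for d in(-.005,0,.005):print(d,bbox(c,x+d,y,.0295,[z-.003]),bbox(c,x+d,y,.0295,[z+.027]))
for d in(-.003,0,.003):print('foot',d,bbox(c,.621+d,-.235,.04,[.008]), 'post',bbox(c,.621+d,-.235,.014,[.05]))
E
```

```text
-0.005 [251. 240. 397. 374.] [235. 267. 414. 426.]
0 [250. 227. 398. 363.] [234. 251. 415. 414.]
0.005 [250. 214. 399. 353.] [233. 236. 416. 401.]
foot -0.003 [255. -10. 391. 137.] post [295.  23. 352.  85.]
foot 0 [255. -16. 392. 132.] post [295.  16. 352.  79.]
foot 0.003 [255. -22. 392. 127.] post [295.   9. 352.  72.]
```

Foot edge gives the stand at x≈623, y≈−235; the ring sits about +2 mm in x from the TCP. Moving over the post, then lowering.

>>> carry_out(targets="50 25 0 0 0;50 25 0 0 0;50 25 0 0 0;50 17 0 0 0;50 10 0 0 0;50 0 0 0 0;50 0 0 0 0")

```text
time: 4.03
eef_pos: [0.6195, -0.236, 0.116]
ee_rot: [1.0, 0.003, -0.0, 0.0]
force: [-0.6, -0.1, 0.1]
grip_width: 0.682
grip_force: 64.5
```

>>> carry_out(targets="50 0 0 -15 0;50 0 0 -15 0;50 0 0 -15 0;50 0 0 -15 0;50 0 0 -15 0;50 0 0 -15 0;50 0 0 -10 0;50 0 0 -4 0;50 0 0 0 0;50 0 0 0 0")

```text
time: 4.87
eef_pos: [0.6204, -0.2356, 0.0126]
ee_rot: [1.0, 0.004, 0.0, 0.0]
force: [0.2, -0.1, -0.2]
grip_width: 0.682
grip_force: 64.5
```

>>> carry_out(targets="50 0 0 -2 0;78 0 0 0 0;78 0 0 0 0;78 0 0 0 0;78 0 0 0 0;78 0 0 10 0;78 0 0 25 0;78 0 0 35 0;78 -10 0 35 0;78 -30 0 25 0;78 -30 0 0 0;78 -30 0 0 0")

```text
time: 5.87
eef_pos: [0.5204, -0.2356, 0.1428]
ee_rot: [1.0, 0.004, 0.002, 0.001]
force: [0.6, -1.0, 0.4]
grip_width: 0.914
grip_force: 0.0
```

```bash
python3 - <<'E'
from h import *
s=get_state();im=get_image('wrist');cv2.imwrite('pics/w3.png',im);c=cam('wrist',s)
print(s['time'],s['eef_pos'],s['grip_width'])
print(bbox(c,.623,-.235,.0295,[.008]),bbox(c,.623,-.235,.0295,[.038]))
E
```

```text
5.8667 [ 0.5203792  -0.23555946  0.14280332] 0.9137872370329575
[279.  19. 369. 116.] [273.   5. 375. 115.]
```

View pics/w3.png

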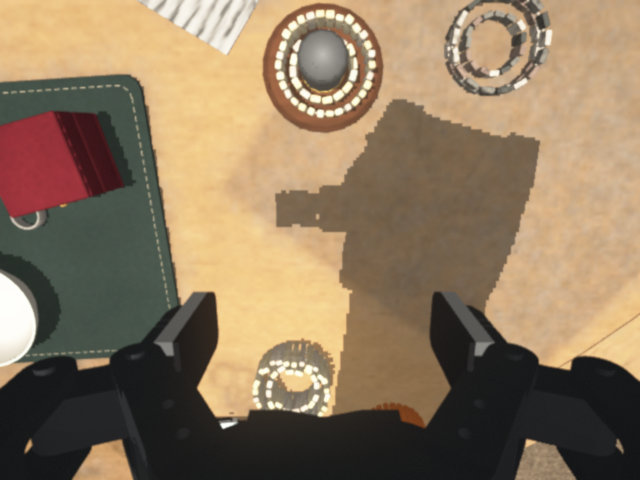

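Cream is flat on stand B's foot round the post at (322,65). The second cream is partly visible at (291,388). I'll refine its position from the first wrist view.

```bash
python3 - <<'E'
from h import *
s=dict(eef_pos=np.array([.44053,-.34661,.23117]),ee_rot=[1,.003,0,0]);c=cam('wrist',s)
for x,y in((.390,-.214),(.393,-.217),(.387,-.211)):print(x,y,bbox(c,x,y,.0295,[.0]),bbox(c,x,y,.0295,[.03]))
im=cv2.imread('pics/w1.png')[200:300,120:240];cv2.imwrite('pics/w1c.png',cv2.resize(im,None,fx=5,fy=5))
E
```

```text
0.39 -0.214 [159. 218. 219. 275.] [146. 226. 211. 287.]
0.393 -0.217 [162. 215. 222. 273.] [149. 223. 214. 284.]
0.387 -0.211 [156. 221. 216. 278.] [143. 229. 208. 290.]
```

View pics/w1c.png

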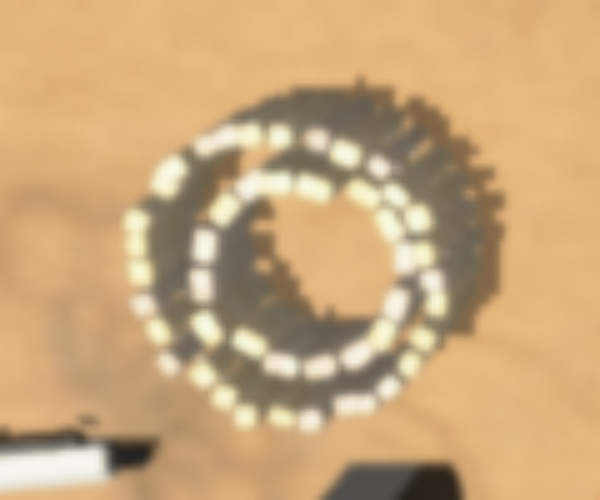

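Top rim spans (145–210, 224–286), so the second cream is at about (391,−213.5). Going there and grasping.

>>> carry_out(targets="80 -25 4 0 0;80 -25 4 0 0;80 -25 4 0 0;80 -25 4 -10 0;80 -20 4 -20 0;80 -9 2 -30 0;80 0 0 -30 0;80 0 0 -25 0;80 0 0 -17 0;80 0 0 -8 0;80 0 0 0 0;80 0 0 0 0")

```text
time: 6.92
eef_pos: [0.3918, -0.2134, 0.0009]
ee_rot: [1.0, 0.004, 0.0, 0.0]
force: [0.9, 0.4, 0.9]
grip_width: 0.937
grip_force: 0.0
```

>>> carry_out(targets="50 0 0 0 0;50 0 0 0 0;50 0 0 0 0;50 0 0 0 0;50 0 0 0 0;50 0 0 20 0;50 0 0 30 0;50 0 0 35 0;50 0 0 25 0;50 0 0 0 0")

```text
time: 7.75
eef_pos: [0.394, -0.2145, 0.1157]
ee_rot: [1.0, 0.004, 0.004, 0.002]
force: [1.6, -1.1, -0.1]
grip_width: 0.684
grip_force: 65.2
```

```bash
python3 - <<'E'
from h import *
s=get_state();im=get_image('wrist');cv2.imwrite('pics/w4.png',im[200:440,200:460]);c=cam('wrist',s);x,y,z=s['eef_pos']
print(s['time'],s['eef_pos'],s['grip_width'],s['q'].round(2))
for d in(-.005,0,.005):print(d,bbox(c,x+d,y,.0295,[z-.003]),bbox(c,x+d,y,.0295,[z+.027]))
E
```

```text
7.75 [ 0.3939649  -0.21450683  0.11572453] 0.6842845107622356 [ 0.47  0.21 -0.13  2.2   0.04  0.72 -1.25]
-0.005 [251. 240. 397. 374.] [235. 266. 414. 426.]
0 [250. 227. 398. 364.] [234. 251. 415. 413.]
0.005 [250. 214. 399. 353.] [233. 235. 416. 401.]
```

View pics/w4.png

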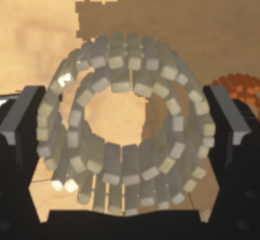

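The ring is held centred (offset about −1 mm in x). Carrying across to stand A, turning +0.5 rad on the way.

>>> carry_out(targets="50 10 25 0 0;50 10 35 0 0.05;50 10 38 0 0.05;50 10 38 0 0.05;50 10 38 0 0.05;50 10 38 0 0.05;50 10 38 0 0.05;50 5 38 0 0.05;50 5 38 0 0.05;50 5 38 0 0.05;50 0 38 0 0.05;50 0 38 0 0")

```text
time: 8.8
eef_pos: [0.4761, 0.2283, 0.11]
ee_rot: [0.968, 0.253, -0.0, -0.0]
force: [0.7, -0.7, 0.2]
grip_width: 0.683
grip_force: 65.1
```

>>> carry_out(targets="50 0 30 0 0;50 0 20 0 0;50 0 0 0 0;50 0 0 0 0")

```text
time: 9.13
eef_pos: [0.4758, 0.2775, 0.1098]
ee_rot: [0.968, 0.252, -0.0, -0.0]
force: [0.0, -0.8, 0.4]
grip_width: 0.687
grip_force: 65.2
```

```bash
python3 - <<'E'
from h import *
s=get_state();im=get_image('wrist');cv2.imwrite('pics/w5.png',im);c=cam('wrist',s);x,y,z=s['eef_pos']
print(s['time'],s['eef_pos'],yaw(s),s['grip_width'],s['q'].round(2))
for X in(.578,.581,.584):print('foot',X,bbox(c,X,.276,.04,[.008]), 'post',bbox(c,X,.276,.014,[.05]))
print('oval',bbox(c,.435,.3735,.031,[0]),bbox(c,.435,.3735,.031,[.02]))
E
```

```text
9.1333 [0.47583149 0.27746902 0.10983106] -1.060856778847203 0.6874786173067051 [-0.29  0.4  -0.43  1.97  0.23  0.81 -1.91]
foot 0.578 [343.   9. 481. 156.] post [401.  46. 460. 109.]
foot 0.581 [346.   4. 484. 152.] post [405.  40. 464. 103.]
foot 0.584 [348.  -1. 487. 147.] post [408.  34. 467.  97.]
oval [116. 165. 212. 259.] [100. 169. 203. 269.]
```

View pics/w5.png

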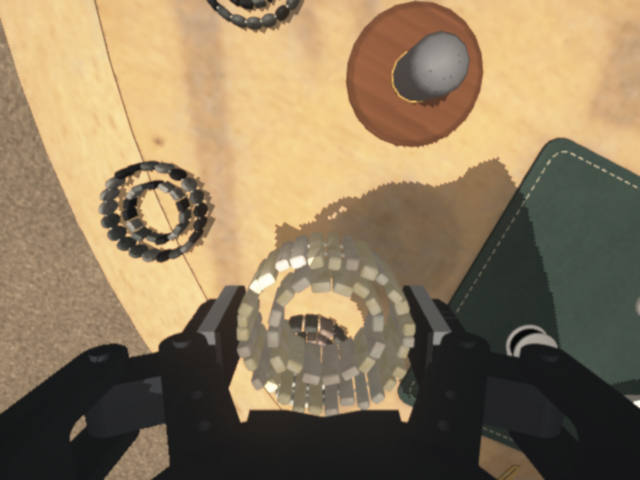

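Foot A is centred at about (415,74), so the stand is at (583,277). The oval ring, with dark pointed beads, is at (156,211), so at about (438,375). Placing the cream on A.

>>> carry_out(targets="50 20 0 0 0;50 25 0 0 0;50 25 0 0 0;50 20 0 0 0;50 12 0 0 0;50 6 1 0 0;50 0 0 0 0;50 0 0 0 0")

```text
time: 9.85
eef_pos: [0.5839, 0.2769, 0.1101]
ee_rot: [0.968, 0.251, -0.0, 0.0]
force: [-1.1, 0.6, 0.0]
grip_width: 0.681
grip_force: 65.2
```

>>> carry_out(targets="50 0 0 -12 0;50 0 0 -15 0;50 0 0 -15 0;50 0 0 -15 0;50 0 0 -15 0;50 0 0 -13 0;50 0 0 -8 0;50 0 0 -4 0;50 0 0 0 0;50 0 0 0 0")

```text
time: 10.68
eef_pos: [0.5847, 0.2779, 0.0135]
ee_rot: [0.968, 0.251, 0.0, -0.0]
force: [0.1, 0.4, 0.4]
grip_width: 0.69
grip_force: 65.2
```

Lower 3 mm more, release, rise and back off for a look.

>>> carry_out(targets="50 0 0 -3 0;50 0 0 0 0;78 0 0 0 0;78 0 0 0 0;78 0 0 0 0;78 0 0 0 0;78 0 0 10 0;78 0 0 25 0;78 0 0 35 0;78 -10 0 30 0;78 -30 0 20 0;78 -30 0 0 0")

```text
time: 11.68
eef_pos: [0.5161, 0.2788, 0.1352]
ee_rot: [0.968, 0.251, 0.003, -0.001]
force: [-0.3, 2.0, -0.3]
grip_width: 0.917
grip_force: 0.0
```

>>> carry_out(targets="78 -30 20 0 0;78 -25 25 0 0;78 0 0 0 0")

```text
time: 11.93
eef_pos: [0.4546, 0.3275, 0.1319]
ee_rot: [0.967, 0.254, 0.0, -0.001]
force: [0.2, 2.0, 0.5]
grip_width: 0.915
grip_force: 0.0
```

```bash
python3 - <<'E'
from h import *
s=get_state();im=get_image('wrist');cv2.imwrite('pics/w6.png',im);c=cam('wrist',s);x,y,z=s['eef_pos']
print(s['time'],s['eef_pos'],yaw(s),s['grip_width'],s['q'].round(2))
print('cream',bbox(c,.583,.277,.0295,[.038]),bbox(c,.583,.277,.0295,[.008]))
print('oval',bbox(c,.438,.375,.031,[0]),bbox(c,.438,.375,.031,[.02]))
print('tile',bbox(c,.389,.240,.0315,[0]),bbox(c,.389,.240,.0315,[.02]))
E
```

```text
11.9333 [0.45462034 0.32750654 0.13189496] -1.0563841012108728 0.9147917247684519 [-0.37  0.39 -0.45  1.94  0.22  0.86 -1.99]
cream [462.  30. 568. 142.] [446.  42. 540. 140.]
oval [210. 166. 298. 252.] [202. 169. 296. 261.]
tile [340. 310. 421. 382.] [341. 323. 427. 399.]
```

View pics/w6.png

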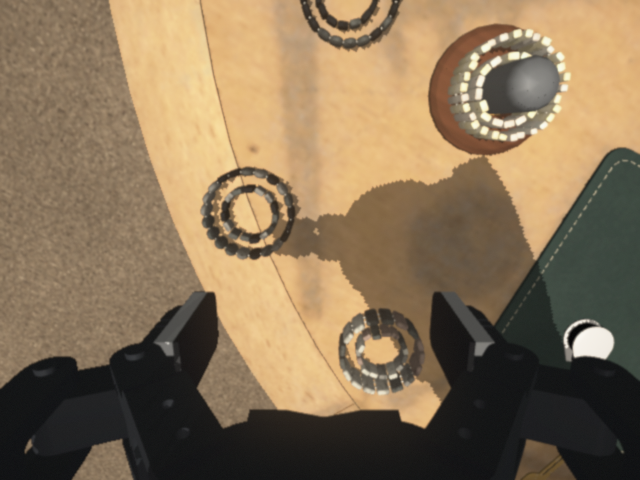

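Cream on A is flat round the post. The oval at (250,213) matches (438,375), and the tile at (381,351) corrects to about (390,242). Grasping the oval.

>>> carry_out(targets="80 -8 20 -10 0;80 -8 20 -15 0;80 -1 8 -20 0;80 0 0 -25 0;80 0 0 -25 0;80 0 0 -20 0;80 0 0 -12 0;80 0 0 -5 0;80 0 0 0 0;80 0 0 0 0")

```text
time: 12.82
eef_pos: [0.4431, 0.3709, -0.0008]
ee_rot: [0.968, 0.251, 0.0, -0.0]
force: [0.5, -0.2, 0.2]
grip_width: 0.934
grip_force: 0.0
```

>>> carry_out(targets="52 0 0 0 0;52 0 0 0 0;52 0 0 0 0;52 0 0 0 0;52 0 0 0 0;52 0 0 20 0;52 0 0 30 0;52 0 0 35 0;52 0 0 35 0;52 0 0 0 0;52 0 0 0 0")

```text
time: 13.73
eef_pos: [0.4438, 0.3714, 0.1213]
ee_rot: [0.968, 0.251, 0.002, -0.001]
force: [-0.3, 0.1, -1.4]
grip_width: 0.703
grip_force: 66.1
```

```bash
python3 - <<'E'
from h import *
s=get_state();im=get_image('wrist');cv2.imwrite('pics/w7.png',im[200:440,200:460]);c=cam('wrist',s);x,y,z=s['eef_pos']
print(s['time'],s['eef_pos'],yaw(s),s['grip_width'])
u=R.from_quat(s['ee_rot']).as_matrix()[:,0]
for d in(-.005,0,.005):print(d,bbox(c,x+d*u[0],y+d*u[1],.031,[z]),bbox(c,x+d*u[0],y+d*u[1],.031,[z+.02]))
E
```

```text
13.7333 [0.44377698 0.37142597 0.12128589] -1.0635597984802052 0.7028901344989942
-0.005 [246. 238. 402. 382.] [235. 255. 413. 415.]
0 [245. 225. 403. 371.] [234. 240. 414. 404.]
0.005 [244. 212. 404. 360.] [233. 225. 415. 392.]
```

View pics/w7.png

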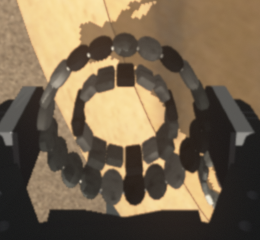

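The oval is held level, about −2 mm along tool x. Carrying it over stand A and lowering.

>>> carry_out(targets="52 15 -10 0 0;52 25 -16 0 0;52 25 -17 0 0;52 25 -17 0 0;52 25 -17 0 0;52 16 -10 0 0;52 10 -6 0 0;52 0 0 0 0;52 0 0 0 0;52 0 0 0 0")

```text
time: 14.62
eef_pos: [0.5822, 0.2787, 0.1178]
ee_rot: [0.968, 0.252, -0.001, -0.0]
force: [0.1, 0.8, -0.4]
grip_width: 0.702
grip_force: 66.1
```

>>> carry_out(targets="52 3 -1 -10 0;52 0 0 -15 0;52 0 0 -15 0;52 0 0 -15 0;52 0 0 -12 0;52 0 0 -7 0;52 0 0 -3 0;52 0 0 0 0;52 0 0 0 0")

```text
time: 15.37
eef_pos: [0.5867, 0.277, 0.0417]
ee_rot: [0.968, 0.251, 0.0, -0.0]
force: [0.0, -0.1, -0.3]
grip_width: 0.7
grip_force: 66.1
```

Lower 3 mm more, release, rise and back off toward the tile.

>>> carry_out(targets="52 -1 1 -3 0;52 0 0 0 0;78 0 0 0 0;78 0 0 0 0;78 0 0 0 0;78 0 0 0 0;78 0 0 10 0;78 0 0 25 0;78 0 0 35 0;78 -25 -5 30 0;78 -30 -5 0 0;78 -30 -5 0 0")

```text
time: 16.37
eef_pos: [0.5006, 0.263, 0.1408]
ee_rot: [0.968, 0.251, 0.002, -0.0]
force: [0.4, 1.0, 0.4]
grip_width: 0.91
grip_force: 0.0
```

>>> carry_out(targets="78 -25 -5 -5 0;78 -25 -5 0 0;78 -20 -5 0 0;78 0 0 0 0;78 0 0 0 0")

```text
time: 16.78
eef_pos: [0.4303, 0.2476, 0.1343]
ee_rot: [0.968, 0.251, 0.001, 0.0]
force: [0.2, 0.2, -0.6]
grip_width: 0.914
grip_force: 0.0
```

```bash
python3 - <<'E'
from h import *
s=get_state();im=get_image('wrist');cv2.imwrite('pics/w8.png',im);c=cam('wrist',s);x,y,z=s['eef_pos']
print(s['time'],s['eef_pos'],yaw(s),s['grip_width'],s['q'].round(2))
print('oval on A',bbox(c,.583,.277,.031,[.037]),bbox(c,.583,.277,.031,[.057]))
print('tile',bbox(c,.390,.242,.0315,[0]),bbox(c,.390,.242,.0315,[.02]))
E
```

```text
16.7833 [0.43025722 0.24759867 0.13431754] -1.0623792395366238 0.9137864422588717 [-0.24  0.29 -0.47  2.07  0.18  0.82 -1.88]
oval on A [ 357. -102.  474.   31.] [ 360. -126.  489.   22.]
tile [261. 230. 346. 310.] [257. 238. 348. 322.]
```

View pics/w8.png

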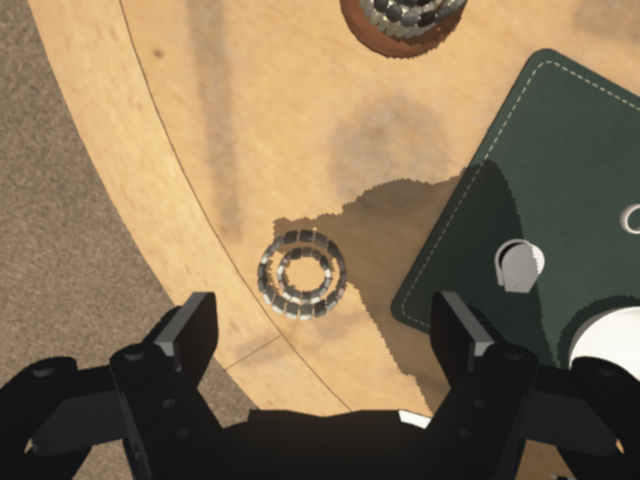

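The oval sits on stand A (upper edge of view). The tile at (303,275) matches (390,242). Grasping it.

>>> carry_out(targets="80 -20 -3 -10 0;80 -15 -3 -15 0;80 -5 0 -20 0;80 0 0 -25 0;80 0 0 -25 0;80 0 0 -20 0;80 0 0 -13 0;80 0 0 -6 0;80 0 0 0 0;80 0 0 0 0")

```text
time: 17.67
eef_pos: [0.391, 0.242, -0.0004]
ee_rot: [0.968, 0.251, 0.0, -0.0]
force: [0.5, -0.6, -0.0]
grip_width: 0.938
grip_force: 0.0
```

>>> carry_out(targets="52 0 0 0 0;52 0 0 0 0;52 0 0 0 0;52 0 0 0 0;52 0 0 0 0;52 0 0 20 0;52 0 0 30 0;52 0 0 35 0;52 0 0 35 0;52 0 0 0 0;52 0 0 0 0")

```text
time: 18.58
eef_pos: [0.392, 0.2421, 0.1219]
ee_rot: [0.968, 0.251, 0.003, -0.0]
force: [1.2, -0.7, -1.2]
grip_width: 0.711
grip_force: 66.5
```

Gripped at 60 mm, centred. Carrying to stand B, turning back −0.5.

>>> carry_out(targets="52 5 -25 0 0;52 10 -35 0 -0.05;52 10 -38 0 -0.05;52 10 -38 0 -0.05;52 10 -38 0 -0.05;52 10 -38 0 -0.05;52 10 -38 0 -0.05;52 10 -38 0 -0.05;52 10 -38 0 -0.05;52 10 -38 0 -0.05;52 10 -38 0 -0.05;52 10 -38 0 0")

```text
time: 19.58
eef_pos: [0.5051, -0.2004, 0.1186]
ee_rot: [1.0, 0.002, -0.001, 0.0]
force: [1.3, 0.7, -0.8]
grip_width: 0.711
grip_force: 66.5
```

>>> carry_out(targets="52 10 -25 0 0;52 5 -12 0 0;52 0 0 0 0;52 0 0 0 0")

```text
time: 19.92
eef_pos: [0.52, -0.2351, 0.1184]
ee_rot: [1.0, 0.004, -0.001, -0.0]
force: [0.3, 1.1, -1.1]
grip_width: 0.708
grip_force: 66.5
```

```bash
python3 - <<'E'
from h import *
s=get_state();im=get_image('wrist');cv2.imwrite('pics/w9.png',im);c=cam('wrist',s);x,y,z=s['eef_pos']
print(s['time'],s['eef_pos'],yaw(s),s['grip_width'])
for d in(-.005,0,.005):print(d,bbox(c,x+d,y,.0315,[z]),bbox(c,x+d,y,.0315,[z+.02]))
print('foot',bbox(c,.623,-.235,.04,[.008]), 'cream',bbox(c,.623,-.235,.0295,[.038]),'post',bbox(c,.623,-.235,.014,[.05]))
E
```

```text
19.9167 [ 0.51995504 -0.2351082   0.11836987] -1.5637082885293123 0.7076627638732146
-0.005 [244. 237. 404. 382.] [233. 254. 415. 416.]
0 [244. 224. 405. 372.] [233. 239. 416. 405.]
0.005 [243. 211. 405. 361.] [232. 224. 417. 393.]
foot [257. -15. 393. 131.] cream [268. -12. 382. 112.] post [297.  16. 354.  79.]
```

View pics/w9.png

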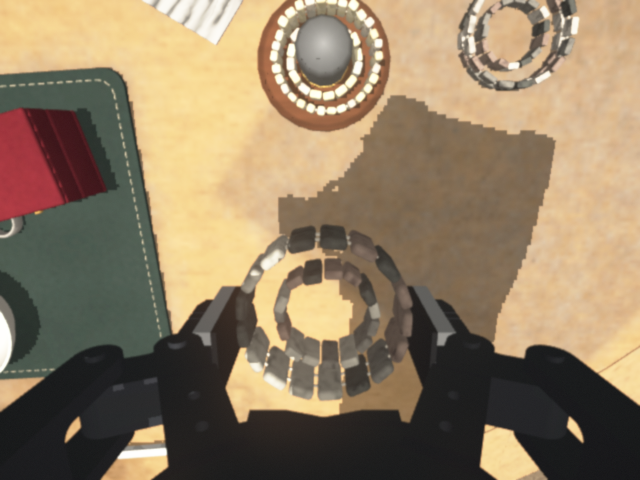

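The flat-tile ring is held level and centred; the post at (325,50) agrees with (623,−235). Placing.

>>> carry_out(targets="52 20 0 0 0;52 25 0 0 0;52 25 0 0 0;52 18 0 0 0;52 10 0 0 0;52 4 0 0 0;52 0 0 0 0;52 0 0 0 0")

```text
time: 20.63
eef_pos: [0.6215, -0.235, 0.1191]
ee_rot: [1.0, 0.004, -0.0, -0.0]
force: [0.3, 0.2, 0.1]
grip_width: 0.711
grip_force: 66.5
```

>>> carry_out(targets="52 0 0 -10 0;52 0 0 -15 0;52 0 0 -15 0;52 0 0 -15 0;52 0 0 -12 0;52 0 0 -7 0;52 0 0 -3 0;52 0 0 0 0;52 0 0 0 0")

```text
time: 21.38
eef_pos: [0.6227, -0.2355, 0.0427]
ee_rot: [1.0, 0.004, 0.0, 0.0]
force: [0.2, 0.6, -0.4]
grip_width: 0.71
grip_force: 66.5
```

>>> carry_out(targets="52 0 0 -4 0;52 0 0 0 0;78 0 0 0 0;78 0 0 0 0;78 0 0 0 0;78 0 0 0 0;78 0 0 10 0;78 0 0 25 0;78 0 0 35 0;78 -25 10 30 0;78 -30 20 10 0;78 -30 20 0 0")

```text
time: 22.38
eef_pos: [0.5382, -0.1856, 0.1519]
ee_rot: [1.0, 0.003, 0.003, 0.001]
force: [0.9, 0.8, -0.3]
grip_width: 0.91
grip_force: 0.0
```

>>> carry_out(targets="78 -15 30 20 0;78 -10 30 20 0;78 0 30 20 0;78 0 30 0 0;78 0 30 0 0;78 0 0 0 0;78 0 0 0 0")

```text
time: 22.97
eef_pos: [0.5126, -0.0339, 0.2093]
ee_rot: [1.0, 0.005, 0.001, -0.0]
force: [0.4, -0.9, 0.6]
grip_width: 0.914
grip_force: 0.0
```

```bash
python3 - <<'E'
from h import *
s=get_state();print(s['time'],s['eef_pos'])
a=get_image('scene');w=get_image('wrist');t=get_image('top')
f=lambda i:cv2.resize(i,(400,280),interpolation=cv2.INTER_CUBIC)
o=np.vstack([np.hstack([f(a[240:380,170:370]),f(a[120:260,270:470])]),np.hstack([f(t[150:255,130:280]),f(t[135:240,360:510])])])
cv2.imwrite('pics/end.png',o)
E
```

```text
22.9667 [ 0.51263412 -0.03385162  0.2092503 ]
```

View pics/end.png

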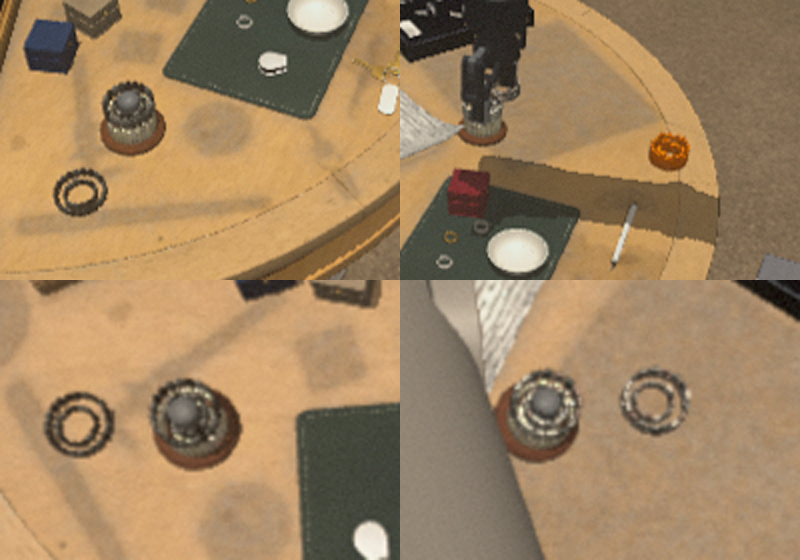

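Both stands carry a cream bracelet with the matching grey one flat on top. The testers, red box and dish haven't moved, and the arm is clear. Handing in.

```bash
python3 -c "
from cell import *
print(close_job())"
```

```text
the job is handed in; nothing more can be done
None
```

Both stands are dressed and the job is handed in at about 23 s (no verdict was returned): stand A has a cream bracelet with the oval on top, stand B a cream with the tile on top, and all four looked flat in the last pictures.

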